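Prop the ink chest's spring hatch and fetch the magenta ink

ROBOT

A 7-joint arm with a two-finger parallel gripper is mounted at the origin on the work surface. World frame = base frame: x ahead of the robot, y to its left, z up, the work surface at z = 0. Lengths are in m, angles in rad, forces in N, time in s.
With the tool pointing down it reaches from about 0.425 to 0.95 m from the base axis. Payload 16.7 kg.
Tool frame: the origin (TCP) lies where the fingers leave the gripper's body, on its centre line; the fingertips stand 97 mm ahead of it and the grasp point (between the pads) lies bot.tcp_to_grasp ahead of it (bot.tcp_to_grasp is the distance from the TCP to the grasp point, in m); z points along the fingers, y is the direction in which the jaws open and shut (so a half turn about z gives the same grasp; the last joint's range is limited). The gripper opens to 94 mm and grips with 3 to 60 N. Pads are 16 mm wide; open, the fingers measure 119 mm over their backs; the gripper's body (75 mm by 177 mm) begins 78 mm behind the grasp point.
Start: joints at [-1.417, 0.426, 0.074, 1.606, -0.034, 1.111, -0.067], TCP at [0.201, 0.644, 0.303] pointing down, gripper open.
Joint ranges: [-2.85, 2.85], [-0.5, 2.14], [-1.23, 1.37], [0.21, 2.46], [-1.02, 4.16], [0.16, 2.05], [-2.73, 2.73]. Speed limits (rad/s): [1.89, 1.89, 2.39, 2.39, 3.01, 3.01, 3.01].

INTERFACE

Orientations are given as [roll, pitch, yaw] about the fixed x, y, z axes, in that order (R = Rz(yaw) Ry(pitch) Rx(roll)).
In Python, from cell import read_state, imaging, job_done, bot gives the robot as it stands.
- The arm moves only by the tool apply_moves, never from a script. Its argument "steps" is a list that holds one entry, the list of rows, each a list of 7 numbers: the shift along the tool's x, y, z each as a share of 40 cm, from -1 to 1, then the turn, a rotation vector about the tool's x, y, z each as a share of pi/2 rad, from -1 to 1, then the opening, from 0 (shut) to 1 (fully open). In form: [[[dx, dy, dz, wx, wy, wz, jaw], ...]]. A call has 1 to 5 rows; each row shifts and turns the pose as measured when the row begins, along the tool's axes as they then stand; what a row does not reach is not made up. A row lasts 1/10 s, in which the tool goes at most 50 mm and 8.59 degrees, less where a joint would pass 70% of its speed; a pose out of reach is approached as far as the arm can. A call with a number of a shift or a turn outside -1 to 1 is refused whole. A call with a gripper value outside its range is refused whole. The fingers move at their own pace and stop on an object; the grip force is fixed at half the most. Time passes only in rows, so rows that do not move let the fingers close. It gives the time, the measured TCP pose, the force and the opening at its end, in the units of the state.
- read_state(): the state, without advancing time (a new reading comes with each control period).
- imaging.get_image(name): name is "scene" or "top" or "wrist"; returns a dict with "img" (420x560x3 uint8, red, green, blue), "K" (3x3 intrinsics, pixels), "k1" (the pictures are not rectified: a ray, as slopes to the right and down, at radius r is drawn at 1 + k1 r^2 times it, then the intrinsics apply), "position" and "attitude" of the camera in the world; the wrist camera has in their place "tool_from_camera" (4x4, takes a point from camera to tool coordinates, whose origin is the TCP and whose axes are the flange's). Camera axes: x right, y down, z forward; pixel columns grow to the right and rows downward; lengths in m; the calibration is good to about 2 mm. A picture is of the moment at which its call begins: read the wrist's pose just before it. There is no depth.
- job_done(): hands the job in, once; it reports no verdict.
The state is a dict: "t": time; "qpos": joint angles; "dq": joint speeds; "tau": joint torques, N m; "tool_pos": TCP position; "eef_rot": TCP orientation; "contact_force": force on the tool from outside, world axes, zero at the start; "moment": the same for the moment, N m; "opening": finger opening in m.
Only numpy, scipy, OpenCV 4.12 (cv2) and the standard library are available. Lean on these libraries where they do the work, as an engineer would, in place of code of your own. Each camera call takes 0.05 s, during which the arm holds its last target.

TASK

Push the ink chest's spring-closing hatch open and prop it with the wooden wedge, letting go so that the wedge alone holds the hatch open. Then reach in, take out the magenta ink jar, and set it down gently, upright on the green cutting mat, leaving the hatch propped.

Things in the scene. Friction and masses are not known exactly. Their poses are not given: they have to be found in the camera images.
- wedge_mid (a point): Wooden doorstop wedge lying on the table, loose, 150 mm long (its y axis), 32 mm wide (x, vertical parallel sides: grip across these), underside flat; 38 mm tall at its +y end, tapering evenly to 14 mm at its -y end, 26 mm at mid-length; 110 g. The point is at mid-length and mid-width, 13 mm above the underside.
- chest: Fixed red ink chest, 240 (its x, away from robot) x 400 (its y, to robot's left) x 85 mm tall; origin: centre of underside. On top along the near edge a flat grey ledge, x -120 to -60, z 85. Behind it a compartment, x -60 to 105, y -175 to -15, floor at z 30, under a clear sliding hatch. In it two jars, near y -106, at x 0 and 65, magenta and blue in either order.
- stop (a point): Dark steel stop strip, 10 mm high, across the -y end of the chest's ledge; point: middle of its inner (+y) face, at ledge level; axes as the chest's. The wedge fits lengthwise on the ledge between strip and tab: held above the strip, one end (either) against the tab, it pushes the hatch open along +y until its tail is past the strip and it can be lowered onto the ledge.
- hatch (a joint): Hatch travel along the chest's +y, m: 0 closed, 0.185 fully open, 0.142 when wedged. A spring closes it: 4 N closed, 8 N fully open. Its yellow upright tab stands over the ledge: chest x -121 to -55, z 86 to 125 mm, push face (looking to -y) at y -180 when closed; the rest of the yellow edge rises only to z 99 mm. Wedged, it leaves the compartment clear from y -175 to -38.
- magenta_jar_mid (a point): Magenta ink jar, loose, upright cylinder 42 mm in diameter and 52 mm tall, 120 g, standing in the chest under the hatch, top 3 mm below the chest's top. The point is at its centre, half-way up. An equal blue jar stands about 65 mm beside it along the chest's x.
- mat: Fixed green cutting mat on the table, 150 by 150 mm, 2 mm thick; origin at the centre of its underside.
Things that resemble listed ones, but are neither listed nor needed, are in the scene too. What is meant by the mat is not purple, and is the smaller of those in its own colour.

How it is judged:
By the outcome, as a careful person would: the job done as asked, in the order asked, and still so for the second after the job is handed in, with the robot touching nothing.
It also fails if it takes over 61 s, if anything falls off the work surface, if the arm or the gripper's body presses on something with over 40 N, if the wrist force passes 120 N, or if a joint passes its speed limit or range.

## Working session

There is one attempt and no reset: what is moved stays moved. The work goes in short steps, Python scripts to look and compute and a tool call to move; the robot and the scene stay as the last step left them, time stands still between calls to the robot, and variables do not carry over. Pictures are saved under pics/ and viewed, and the job is handed in when it is done.

Besides the shell and the picture viewer there is one more tool, called after "Request:" as a command line: name --argument value ..., lists and objects as JSON in quotes. apply_moves: Moves the arm, as the interface text tells. Shift numbers are shares of 40 cm and turn numbers shares of pi/2 rad, none past 1 either way. Its arguments: {"type":"object","properties":{"steps":{"type":"array"}},"required":["steps"]}

```bash
mkdir -p pics; ls; python3 - <<'E'
from cell import read_state, imaging, bot
import cv2
print(bot.tcp_to_grasp, [a for a in dir(bot) if a[0]!='_'])
for n in ("scene","top"):
    d=imaging.get_image(n); cv2.imwrite(f"pics/{n}0.png",d["img"][:,:,::-1])
    print(n,d["K"],d["k1"],d["position"],d["attitude"])
s=read_state(); print(s)
d=imaging.get_image("wrist"); cv2.imwrite("pics/wrist0.png",d["img"][:,:,::-1]); print(d["K"],d["k1"],d["tool_from_camera"])
E
```

```text
pics
0.0784 ['PlanningError', 'tcp_to_grasp']
scene [[438.48206575   0.         275.39023254]
 [  0.         438.48206575 216.18366693]
 [  0.           0.           1.        ]] -0.1419447803835021 [0.72557617 0.27659062 0.85395253] [-2.62027448  0.01177889  2.42443513]
top [[444.41153478   0.         276.76526931]
 [  0.         444.41153478 203.02988116]
 [  0.           0.           1.        ]] -0.08961929694335788 [ 0.35316994 -0.06431835  1.11894954] [-3.05159938 -0.00856385 -1.54387929]
{'t': 0.1, 'qpos': array([-1.41752356,  0.42665258,  0.07382429,  1.60655883, -0.03406392,
        1.11078901, -0.06707724]), 'dq': array([ 3.75810065e-04,  1.15022909e-03, -2.90165924e-04, -2.45217237e-03,
       -8.88893863e-04,  9.10932297e-04,  1.12131262e-05]), 'tau': array([ 6.55541007e-03, -9.37458229e+01,  3.67534295e+00, -4.55054176e+01,
       -4.88567131e-02,  1.68395403e-02, -7.03607753e-06]), 'tool_pos': array([0.20118826, 0.64401463, 0.302049  ]), 'eef_rot': array([-3.14044725e+00,  1.00011964e-04,  2.83885277e+00]), 'contact_force': array([-0.34446784,  0.50688384,  0.42091945]), 'moment': array([-8.75017993e-05, -1.19551039e-02, -4.68416381e-02]), 'opening': 0.09365346853601106}
[[327.78146607   0.         280.63296535]
 [  0.         327.78146607 210.36266018]
 [  0.           0.           1.        ]] -0.015969031057219692 [[ 2.50983890e-04 -9.62515340e-01 -2.71227133e-01  7.90773950e-02]
 [ 9.99999927e-01  1.63247347e-04  3.46041324e-04  1.65519223e-03]
 [-2.88792972e-04 -2.71227200e-01  9.62515310e-01 -8.17995535e-02]
 [ 0.00000000e+00  0.00000000e+00  0.00000000e+00  1.00000000e+00]]
```

View pics/scene0.png

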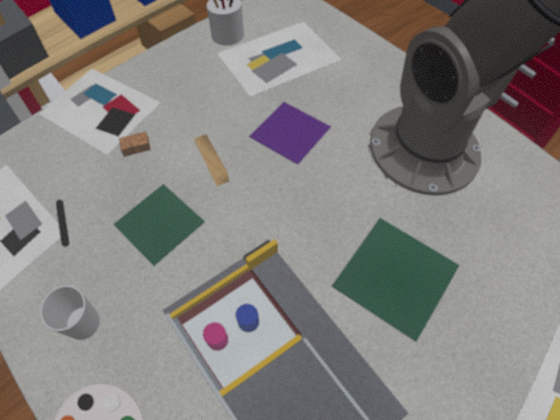

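View pics/top0.png

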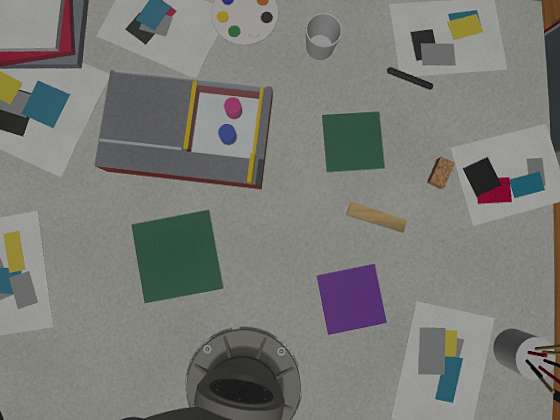

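View pics/wrist0.png

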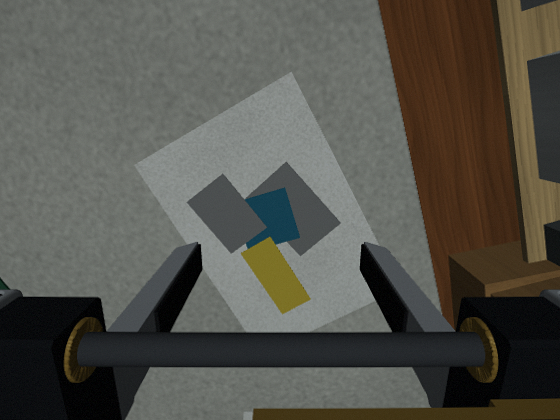

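```bash
cat > h.py <<'E'
import numpy as np, cv2
from scipy.spatial.transform import Rotation as R
from cell import read_state, imaging, bot
def cam(n):
    s=read_state() if n=="wrist" else None
    d=imaging.get_image(n)
    if n=="wrist":
        T=np.eye(4);T[:3,:3]=R.from_euler('xyz',s["eef_rot"]).as_matrix();T[:3,3]=s["tool_pos"]
        M=T@d["tool_from_camera"]
    else:
        M=np.eye(4);M[:3,:3]=R.from_euler('xyz',d["attitude"]).as_matrix();M[:3,3]=d["position"]
    d["M"]=M; return d
def rays(d,uv):
    p=cv2.undistortPoints(np.array(uv,float).reshape(-1,1,2),d["K"],np.array([d["k1"],0,0,0.])).reshape(-1,2)
    return np.c_[p,np.ones(len(p))]@d["M"][:3,:3].T
def plane(d,uv,z):
    r=rays(d,uv);c=d["M"][:3,3]; return c+r*((z-c[2])/r[:,2])[:,None]
def proj(d,P):
    P=np.array(P,float).reshape(-1,3);I=np.linalg.inv(d["M"])
    return cv2.projectPoints(P,cv2.Rodrigues(I[:3,:3])[0],I[:3,3],d["K"],np.array([d["k1"],0,0,0.]))[0].reshape(-1,2)
def save(d,n,crop=None,k=1):
    im=d["img"][:,:,::-1].copy()
    if crop: x0,y0,x1,y1=crop; im=cv2.resize(im[y0:y1,x0:x1],None,fx=k,fy=k,interpolation=cv2.INTER_CUBIC)
    cv2.imwrite(f"pics/{n}.png",im)
def blobs(d,lo,hi,amin=60):
    hsv=cv2.cvtColor(d["img"],cv2.COLOR_RGB2HSV)
    m=cv2.inRange(hsv,np.array(lo),np.array(hi)); m=cv2.morphologyEx(m,cv2.MORPH_OPEN,np.ones((3,3),np.uint8))
    cs=[c for c in cv2.findContours(m,0,cv2.CHAIN_APPROX_NONE)[0] if cv2.contourArea(c)>amin]
    return sorted(cs,key=cv2.contourArea,reverse=True)
# chest from world
def rpy(): return read_state()["eef_rot"]
E
python3 - <<'E'
from h import *
for n in ("top","scene"):
    d=cam(n); print(n, proj(d,[[0,0,0]]))
    for nm,lo,hi in (("green",(60,60,30),(95,255,160)),("yellow",(18,150,90),(30,255,255)),("wood",(10,60,110),(22,150,255)),("mag",(160,120,80),(176,255,255)),("blue",(108,120,60),(125,255,255))):
        for c in blobs(d,lo,hi):
            r=cv2.minAreaRect(c); b=cv2.boxPoints(r)
            print(nm,np.round(r[0]),np.round(r[1]),np.round(plane(d,b,0.0)[:,:2],3).tolist())
    if n=="top": save(d,"topchest",(90,60,290,200),4); save(d,"topmw",(300,90,470,250),3.7)
    else: save(d,"scchest",(150,230,420,420),2.9); save(d,"scw",(90,110,260,280),3.5)
E
```

```text
top [[243.07391262 385.01958787]]
green [176. 256.] [80. 79.] [[0.392, 0.299], [0.433, 0.101], [0.237, 0.058], [0.195, 0.253]]
green [353. 141.] [58. 57.] [[0.687, -0.181], [0.705, -0.33], [0.554, -0.343], [0.537, -0.196]]
green [234.  31.] [10. 11.] [[0.924, 0.071], [0.925, 0.042], [0.896, 0.041], [0.896, 0.07]]
yellow [ 14. 252.] [39. 15.] [[0.355, 0.636], [0.362, 0.594], [0.265, 0.572], [0.258, 0.613]]
yellow [465.  27.] [18. 31.] [[0.962, -0.522], [0.991, -0.607], [0.94, -0.618], [0.911, -0.533]]
yellow [ 5. 88.] [24. 25.] [[0.73, 0.713], [0.791, 0.689], [0.761, 0.623], [0.7, 0.648]]
yellow [451. 343.] [10. 25.] [[0.082, -0.505], [0.143, -0.507], [0.142, -0.534], [0.08, -0.532]]
yellow [190. 114.] [ 4. 68.] [[0.59, 0.173], [0.77, 0.158], [0.769, 0.147], [0.589, 0.163]]
yellow [251. 165.] [ 5. 36.] [[0.504, 0.007], [0.595, -0.001], [0.594, -0.013], [0.503, -0.005]]
yellow [222.  16.] [ 9. 10.] [[0.964, 0.103], [0.964, 0.076], [0.938, 0.075], [0.938, 0.101]]
wood [376. 217.] [60. 14.] [[0.432, -0.246], [0.465, -0.256], [0.42, -0.403], [0.387, -0.392]]
wood [442. 172.] [15. 27.] [[0
[... 2135 characters left out ...]
0.432, -1.317], [0.47, -1.223], [0.563, -1.338]]
mag [121. 104.] [32. 15.] [[0.54, -0.661], [0.509, -0.709], [0.448, -0.629], [0.481, -0.585]]
mag [ 29. 100.] [25. 10.] [[0.702, -0.922], [0.672, -0.922], [0.677, -0.803], [0.706, -0.803]]
mag [531.  99.] [54.  4.] [[-0.381, 0.015], [-0.4, 0.012], [-0.4, 0.168], [-0.381, 0.17]]
mag [550. 132.] [ 7. 32.] [[-0.257, 0.189], [-0.39, 0.181], [-0.389, 0.201], [-0.256, 0.208]]
mag [547.  66.] [31.  4.] [[-0.558, 0.005], [-0.581, 0.002], [-0.581, 0.099], [-0.559, 0.102]]
blue [82. 18.] [36. 63.] [[0.429, -1.314], [0.265, -1.12], [0.364, -0.934], [0.517, -1.102]]
blue [247. 315.] [20. 20.] [[0.614, 0.007], [0.578, 0.021], [0.594, 0.061], [0.63, 0.046]]
```

View pics/topchest.png

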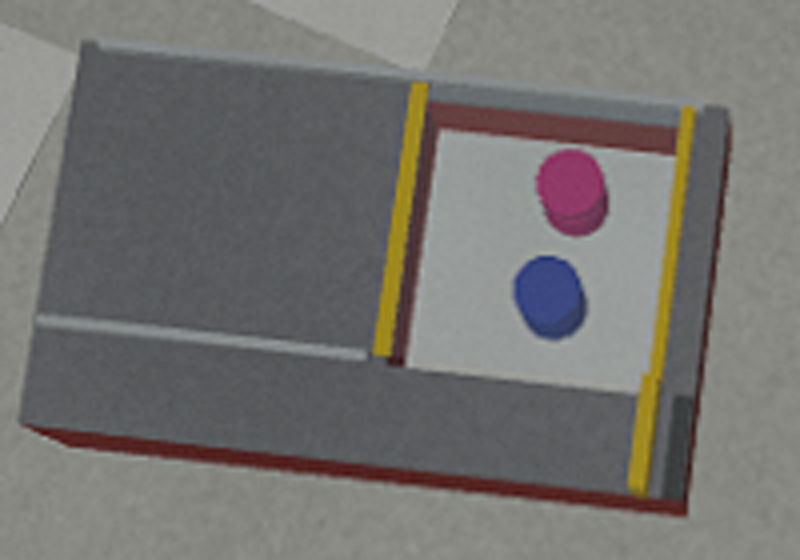

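View pics/topmw.png

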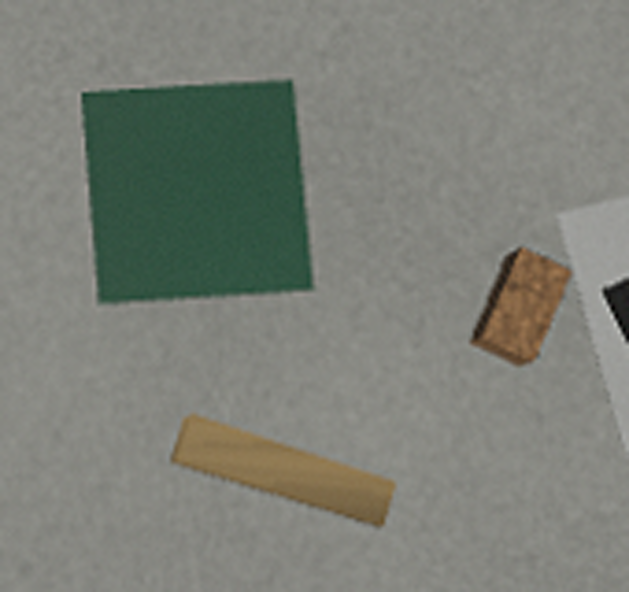

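View pics/scchest.png

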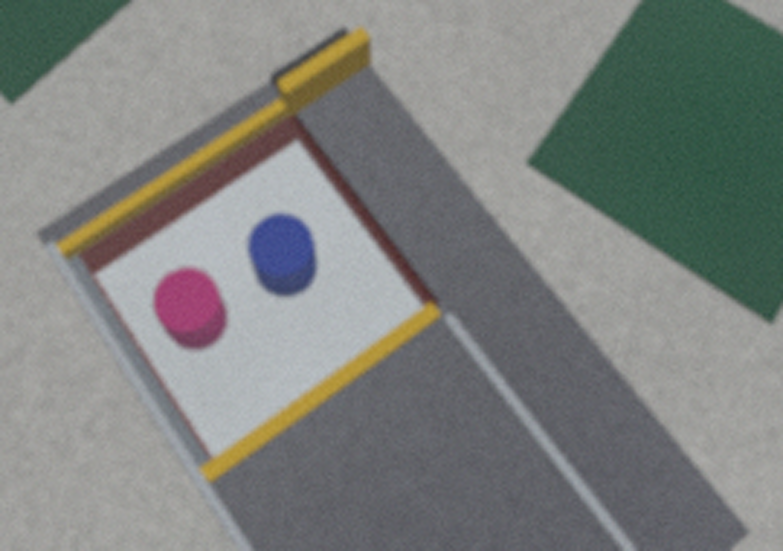

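View pics/scw.png

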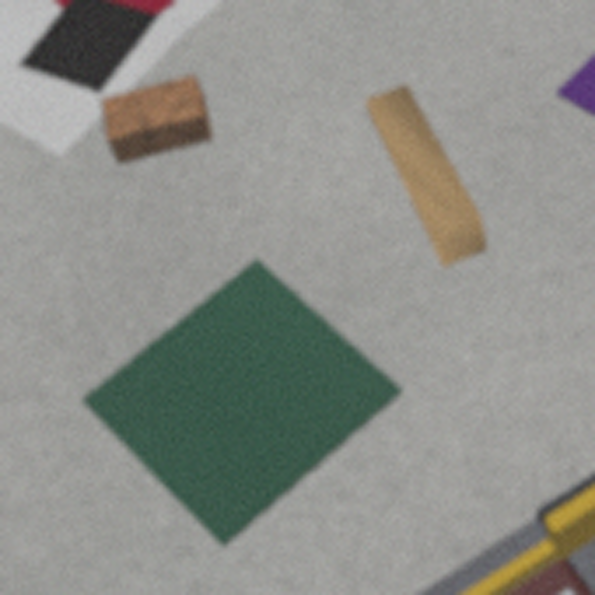

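```bash
cat >> h.py <<'E'
def fit2(A,B):
    A=np.array(A,float);B=np.array(B,float);a=A.mean(0);b=B.mean(0)
    H=(A-a).T@(B-b);th=np.arctan2(H[0,1]-H[1,0],H[0,0]+H[1,1])
    c,s=np.cos(th),np.sin(th);Q=np.array([[c,-s],[s,c]]);t=b-Q@a
    return th,t,np.linalg.norm(A@Q.T+t-B,axis=1)
def need(pos,yaw):
    s=read_state();Rc=R.from_euler('xyz',s["eef_rot"]);Rt=R.from_euler('xyz',[np.pi,0,yaw])
    d=Rc.inv().apply(np.array(pos)-s["tool_pos"])/0.4;w=(Rc.inv()*Rt).as_rotvec()/(np.pi/2)
    print("t",round(s["t"],2),"pos",s["tool_pos"].round(4),"rpy",s["eef_rot"].round(4),"need",d.round(4),w.round(4),"open",round(s["opening"],4),"F",s["contact_force"].round(1))
E
python3 - <<'E'
from h import *
d=cam("top")
c=np.array([[22,422],[686,500],[728,108],[85,42]])/4+[90,60]-.4
P=plane(d,c,.085)[:,:2]
th,t,e=fit2([[-.12,.2],[-.12,-.2],[.12,-.2],[.12,.2]],P); print(P.round(4).tolist(),np.degrees(th),t,e)
ds=cam("scene")
T=lambda p:np.c_[np.array(p)[:,:2]@np.array([[np.cos(th),np.sin(th)],[-np.sin(th),np.cos(th)]])+t,np.array(p)[:,2]]
pts=[[-.12,-.2,.085],[-.12,.2,.085],[.12,-.2,.085],[-.121,-.18,.125],[-.055,-.18,.125],[-.06,-.188,.095],[-.12,-.188,.095],[0,-.106,.082],[.065,-.106,.082]]
for dd,n in ((d,"topo"),(ds,"sco")):
    im=dd["img"][:,:,::-1].copy(); im=cv2.resize(im,None,fx=3,fy=3)
    for p in proj(dd,T(pts)): cv2.circle(im,tuple(int(v) for v in (p+.5)*3-.5),3,(0,255,0),1)
    x0,y0=(270,190) if n=="topo" else (450,680)
    cv2.imwrite(f"pics/{n}.png",im[y0:y0+580,x0:x0+800])
# jars: top face in both views
for dd,z in ((d,.082),(ds,.082)):
    for lo,hi in (((160,120,80),(176,255,255)),((108,120,60),(125,255,255))):
        for c in blobs(dd,lo,hi):
            m=c.reshape(-1,2).mean(0)
            w=plane(dd,[m],.07)[0]
            if np.hypot(*(w[:2]-t))<.3: print(m,w)
# mat, wedge
for dd in (d,ds):
    c=blobs(dd,(60,60,30),(95,255,160))[1];b=cv2.boxPoints(cv2.minAreaRect(c)); a=cv2.approxPolyDP(c,8,True).reshape(-1,2);print("mat",plane(dd,a,.002)[:,:2].mean(0),len(a),plane(dd,a,.002)[:,:2].round(3).tolist())
    for c in blobs(dd,(10,60,110),(22,150,255)):
        r=cv2.minAreaRect(c);w=plane(dd,[r[0]],.013)[0]
        if np.hypot(w[0]-.43,w[1]+.32)<.08:
            b=plane(dd,cv2.boxPoints(r),.02);print("wedge",w,b.round(3).tolist())
E
```

```text
[[0.5255, 0.3648], [0.489, -0.0328], [0.7277, -0.0507], [0.7619, 0.3439]] -4.979859769230261 [0.62602307 0.15633493] [0.00200299 0.00028974 0.00272215 0.00161986]
[232.38888889 107.35185185] [0.67816443 0.04320917 0.07      ]
[226.33333333 132.53333333] [0.61522372 0.05536089 0.07      ]
[214.90625 334.53125] [0.68086243 0.04476943 0.07      ]
[246.8  315.05] [0.61388485 0.05442034 0.07      ]
mat [ 0.6196554  -0.26182473] 4 [[0.699, -0.328], [0.686, -0.182], [0.54, -0.197], [0.554, -0.341]]
wedge [ 0.42529408 -0.32096639  0.013     ] [[0.43, -0.242, 0.02], [0.463, -0.253, 0.02], [0.419, -0.397, 0.02], [0.387, -0.386, 0.02]]
mat [ 0.61980833 -0.2615459 ] 4 [[0.555, -0.335], [0.695, -0.326], [0.685, -0.189], [0.544, -0.196]]
wedge [ 0.42558195 -0.31538932  0.013     ] [[0.424, -0.392, 0.02], [0.386, -0.386, 0.02], [0.432, -0.235, 0.02], [0.467, -0.242, 0.02]]
```

View pics/topo.png

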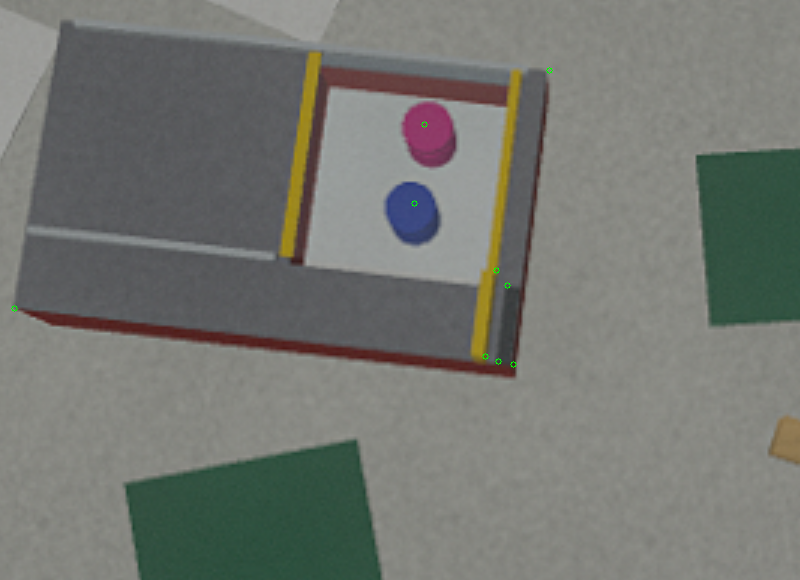

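View pics/sco.png

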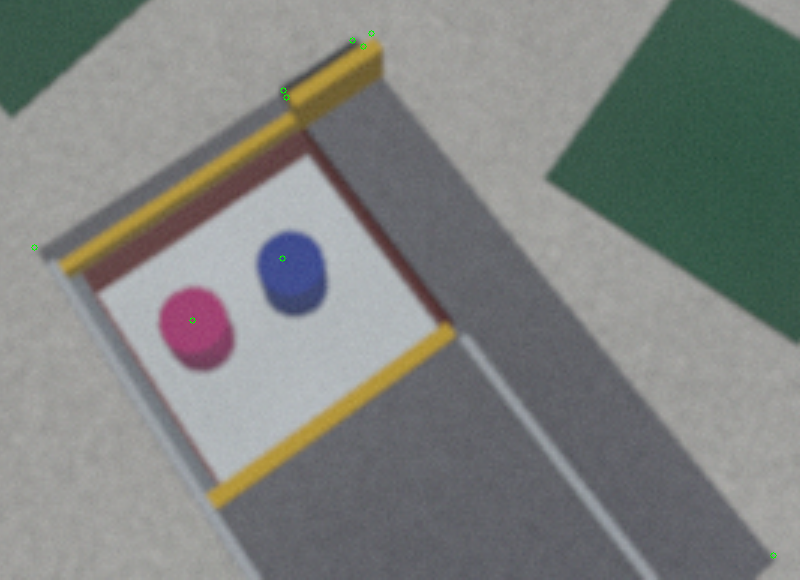

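Request:
apply_moves --steps '[[[0.1,0,0,0,0,0,1]]]'

```text
t: 0.45
tool_pos: [0.1685, 0.6547, 0.3027]
eef_rot: [3.141, 0.003, 2.831]
contact_force: [0.4, 1.2, 0.0]
opening: 0.094
```

Request:
apply_moves --steps '[[[-0.125,0,0,0,0,0.045,1],[-0.125,0,0,0,0,0.045,1],[-0.125,-0.01,0,0,0,0.045,1],[-0.125,-0.01,0,0,0,0.045,1],[-0.125,-0.01,0,0,0,0.045,1]]]'

```text
t: 0.95
tool_pos: [0.3711, 0.5444, 0.3012]
eef_rot: [-3.141, -0.004, 2.49]
contact_force: [0.0, 0.4, 0.3]
opening: 0.0939
```

```bash
python3 -c "
from h import *
print(read_state()['qpos'].round(3))"
```

```text
[-1.216  0.405  0.197  1.652 -0.091  1.093 -0.074]
```

Request:
apply_moves --steps '[[[-0.125,0,0,0,0,0.048,1],[-0.125,0,0,0,0,0.048,1],[-0.125,-0.0,0,0,0,0.048,1],[-0.125,-0.0,0,0,0,0.048,1],[-0.125,-0.0,0,0,0,0.048,1]]]'

```text
t: 1.45
tool_pos: [0.5429, 0.3646, 0.3006]
eef_rot: [-3.141, -0.004, 2.097]
contact_force: [0.0, 0.3, -0.4]
opening: 0.0942
```

Request:
apply_moves --steps '[[[-0.125,0,0,0,0,0.048,1],[-0.125,0,0,0,0,0.048,1],[-0.125,-0.0,0,0,0,0.048,1],[-0.125,-0.0,0,0,0,0.048,1],[-0.125,-0.0,0,0,0,0.048,1]]]'

```text
t: 1.95
tool_pos: [0.6332, 0.1331, 0.3]
eef_rot: [-3.141, -0.003, 1.705]
contact_force: [1.1, -0.5, 0.5]
opening: 0.094
```

Request:
apply_moves --steps '[[[-0.125,0,0,0,0,0.048,1],[-0.125,0,0,0,0,0.048,1],[-0.125,-0.0,0,0,0,0.048,1],[-0.125,-0.0,0,0,0,0.048,1],[0,-0.0,0,0,0,0,1]]]'

```text
t: 2.45
tool_pos: [0.6355, -0.0739, 0.3003]
eef_rot: [3.14, -0.001, 1.379]
contact_force: [0.1, 0.2, 0.7]
opening: 0.0943
```

```bash
python3 -c "
from h import *
need([.44,-.34,.3],np.radians(72.5));print(read_state()['qpos'].round(3))"
```

```text
t 2.45 pos [ 0.6355 -0.0739  0.3003] rpy [ 3.1403e+00 -1.0000e-03  1.3793e+00] need [-7.460e-01 -3.533e-01 -5.000e-04] [ 0.0008 -0.0007  0.0725] open 0.0943 F [0.1 0.2 0.7]
[-0.441  0.422  0.612  1.719 -0.27   1.085  0.066]
```

```bash
python3 - <<'E'
from h import *
d=cam("wrist");save(d,"w1");np.savez("w1.npz",img=d["img"],M=d["M"])
E
```

```text
(no output)
```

View pics/w1.png

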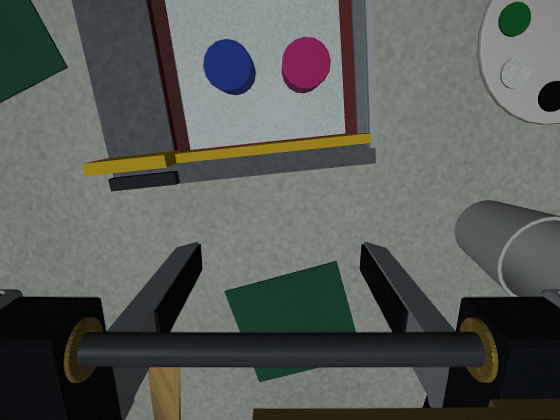

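Request:
apply_moves --steps '[[[-0.12,-0.057,0,0,0,0.012,1],[-0.12,-0.057,0,0,0,0.012,1],[-0.12,-0.057,0,0,0,0.012,1],[-0.12,-0.057,0,0,0,0.012,1],[-0.12,-0.057,0,0,0,0.012,1]]]'

```text
t: 3.0
tool_pos: [0.4842, -0.2613, 0.2979]
eef_rot: [3.14, -0.005, 1.308]
contact_force: [0.4, -1.0, -0.3]
opening: 0.0936
```

Request:
apply_moves --steps '[[[-0.12,-0.057,0,0,0,0.012,1],[0,0,0,0,0,0,1],[0,0,0,0,0,0,1]]]'

```text
t: 3.3
tool_pos: [0.4479, -0.3027, 0.2985]
eef_rot: [3.139, -0.006, 1.285]
contact_force: [0.2, 0.9, 0.5]
opening: 0.094
```

```bash
python3 - <<'E'
from h import *
need([.44,-.32,.3],np.radians(72.5))
d=cam("wrist");save(d,"w2")
for c in blobs(d,(10,60,110),(22,150,255)):
    r=cv2.minAreaRect(c); b=cv2.boxPoints(r); print(r, plane(d,b,.02).round(4).tolist())
E
```

```text
t 3.3 pos [ 0.4479 -0.3027  0.2985] rpy [ 3.1388 -0.0056  1.285 ] need [-0.047  -0.0067 -0.004 ] [ 0.0018 -0.0036  0.0125] open 0.094 F [0.2 0.9 0.5]
((264.3675842285156, 208.20330810546875), (124.33614349365234, 30.365510940551758), 88.56790161132812) [[0.4293, -0.2422, 0.02], [0.4611, -0.2507, 0.02], [0.423, -0.3926, 0.02], [0.3877, -0.3833, 0.02]]
((374.8930358886719, 314.5549011230469), (11.25223159790039, 15.58586311340332), 81.25383758544922) [[0.5097, -0.4756, 0.02], [0.5289, -0.4779, 0.02], [0.5278, -0.4942, 0.02], [0.5084, -0.4919, 0.02]]
```

View pics/w2.png

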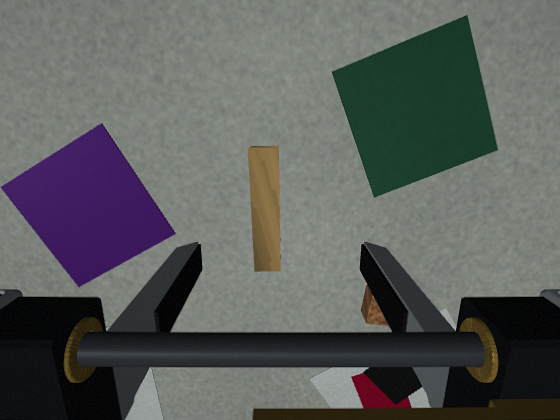

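```bash
python3 - <<'E'
from h import *
d=cam("wrist"); save(d,"w2c",(230,130,300,290),3.7)
P=np.vstack([plane(d,[[248.5,149],[279,149]],.038),plane(d,[[255,271],[280,271]],.014)])[:,:2]
th,t,e=fit2([[-.016,.075],[.016,.075],[-.016,-.075],[.016,-.075]],P);print(P.round(4).tolist(),np.degrees(th),t,e)
E
```

```text
[[0.4311, -0.2443], [0.4613, -0.2532], [0.3909, -0.3879], [0.4203, -0.3966]] -15.83334012873663 [ 0.42591786 -0.32051753] [0.00035909 0.00065717 0.00095723 0.00073066]
```

View pics/w2c.png

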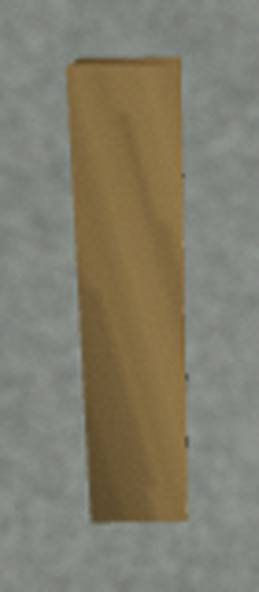

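```bash
python3 - <<'E'
from h import *
need([.430,-.306,.12],np.radians(74.2))
E
```

```text
t 3.4 pos [ 0.4483 -0.3024  0.2984] rpy [ 3.1391 -0.0052  1.286 ] need [-0.0239 -0.0424  0.4458] [ 0.0016 -0.0033 -0.0058] open 0.0937 F [ 0.7  0.5 -0. ]
```

Request:
apply_moves --steps '[[[-0.024,-0.042,0,0,0,-0.006,1],[0,0,0.12,0,0,0,1],[0,0,0.12,0,0,0,1],[0,0,0.12,0,0,0,1],[0,0,0.05,0.002,-0.003,0,1]]]'

```text
t: 3.9
tool_pos: [0.4345, -0.3024, 0.1328]
eef_rot: [3.133, -0.001, 1.31]
contact_force: [0.3, -0.8, 0.1]
opening: 0.0942
```

```bash
python3 - <<'E'
from h import *
need([.430,-.306,.1003],np.radians(74.2))
E
```

```text
t 3.9 pos [ 0.4345 -0.3024  0.1328] rpy [ 3.1334e+00 -5.0000e-04  1.3096e+00] need [-0.0116 -0.0093  0.0811] [ 0.0052 -0.0004  0.0093] open 0.0942 F [ 0.3 -0.8  0.1]
```

Request:
apply_moves --steps '[[[-0.012,-0.01,0.04,0.005,0,0.009,1],[0,0,0.03,0,0,0,1],[0,0,0,0,0,0,1]]]'

```text
t: 4.2
tool_pos: [0.4288, -0.3028, 0.1003]
eef_rot: [-3.136, -0.001, 1.302]
contact_force: [0.3, -1.0, -0.3]
opening: 0.0942
```

```bash
python3 - <<'E'
from h import *
need([.430,-.306,.1003],np.radians(74.2))
E
```

```text
t 4.2 pos [ 0.4288 -0.3028  0.1003] rpy [-3.1357e+00 -1.2000e-03  1.3017e+00] need [-0.0069  0.005  -0.0001] [-0.0038 -0.0007  0.0042] open 0.0942 F [ 0.3 -1.  -0.3]
```

Request:
apply_moves --steps '[[[-0.004,0.005,0,-0.003,0,0.004,1],[0,0,0,0,0,0,0],[0,0,0,0,0,0,0],[0,0,0,0,0,0,0],[0,0,0,0,0,0,0]]]'

```text
t: 4.7
tool_pos: [0.4327, -0.3048, 0.1034]
eef_rot: [3.137, -0.001, 1.298]
contact_force: [-0.0, 0.0, -0.6]
opening: 0.0652
```

Request:
apply_moves --steps '[[[0,0,0,0,0,0,0],[0,0,0,0,0,0,0],[0,0,0,0,0,0,0]]]'

```text
t: 5.0
tool_pos: [0.4329, -0.3049, 0.104]
eef_rot: [3.136, -0.001, 1.298]
contact_force: [-0.5, -0.1, -0.2]
opening: 0.0414
```

```bash
python3 - <<'E'
from h import *
need([.430,-.306,.1003],np.radians(74.2))
E
```

```text
t 5.0 pos [ 0.4329 -0.3049  0.104 ] rpy [ 3.1362e+00 -1.3000e-03  1.2979e+00] need [-0.0046 -0.0064  0.0091] [ 0.0035 -0.0008  0.0018] open 0.0414 F [-0.5 -0.1 -0.2]
```

Request:
apply_moves --steps '[[[0,-0.005,0.009,0.003,0,0.002,0.42],[0,0,0,0,0,0,0.42],[0,0,0,0,0,0,0.42]]]'

```text
t: 5.3
tool_pos: [0.4307, -0.3043, 0.0999]
eef_rot: [-3.142, -0.001, 1.294]
contact_force: [-0.1, -0.3, 0.5]
opening: 0.0393
```

```bash
python3 - <<'E'
from h import *
need([.430,-.306,.1003],np.radians(74.2))
E
```

```text
t 5.3 pos [ 0.4307 -0.3043  0.0999] rpy [-3.1415e+00 -1.3000e-03  1.2944e+00] need [-0.0046 -0.0006 -0.0011] [-0.     -0.0008 -0.0004] open 0.0393 F [-0.1 -0.3  0.5]
```

Request:
apply_moves --steps '[[[0,0,0,0,0,0,0],[0,0,0,0,0,0,0],[0,0,0,0,0,0,0]]]'

```text
t: 5.6
tool_pos: [0.4306, -0.3043, 0.0998]
eef_rot: [-3.141, -0.001, 1.294]
contact_force: [-0.5, 0.5, -0.1]
opening: 0.0318
```

```bash
python3 - <<'E'
from h import *
th=np.radians(-5)
need([.430,-.306,.1003],np.radians(74.2))
d=cam("wrist");save(d,"w3")
E
```

```text
t 5.6 pos [ 0.4306 -0.3043  0.0998] rpy [-3.1412e+00 -1.3000e-03  1.2944e+00] need [-0.0046 -0.0004 -0.0014] [-0.0002 -0.0008 -0.0004] open 0.0318 F [-0.5  0.5 -0.1]
```

View pics/w3.png

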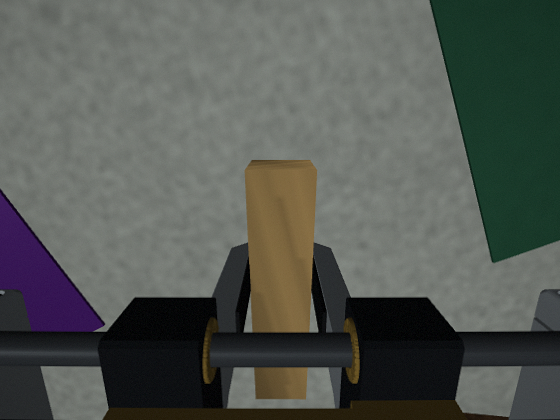

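```bash
python3 - <<'E'
import cv2
im=cv2.imread("pics/w1.png")[120:210,60:400]
cv2.imwrite("pics/w1c.png",cv2.resize(im,None,fx=2.35,fy=2.35,interpolation=cv2.INTER_CUBIC))
im=cv2.imread("pics/w1.png")[130:200,70:200]
cv2.imwrite("pics/w1d.png",cv2.resize(im,None,fx=6,fy=6,interpolation=cv2.INTER_CUBIC))
E
```

```text
(no output)
```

View pics/w1c.png

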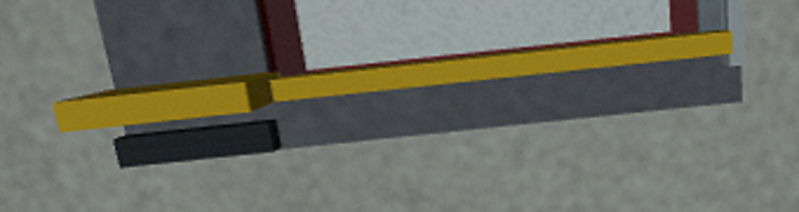

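View pics/w1d.png

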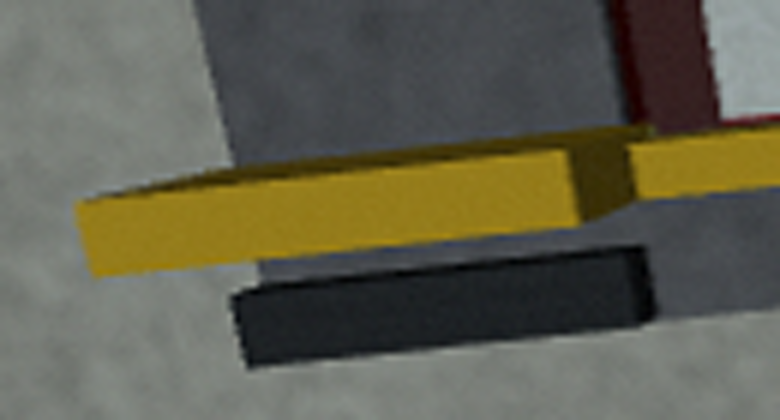

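```bash
cat >> h.py <<'E'
E
python3 - <<'E'
from h import *
d=cam("wrist");d["M"]=np.load("w1.npz")["M"]
L=[((85.8,175.7),.125,(-.121,-.18)),((167,167.3),.125,(-.055,-.18)),((109.2,178.8),.095,(-.12,-.188)),((111.2,190.8),.095,(-.12,-.2)),((375.5,163.2),.085,(.12,-.2))]
P=np.array([plane(d,[u],z)[0,:2] for u,z,_ in L])
th,t,e=fit2([c for *_,c in L],P);print(P.round(4).tolist(),np.degrees(th),t,e)
Q=np.array([[np.cos(th),np.sin(th)],[-np.sin(th),np.cos(th)]]);print(((P-t)@Q.T).round(4).tolist())
# jar tops
d["img"]=np.load("w1.npz")["img"]
for lo,hi in (((160,120,80),(176,255,255)),((108,120,60),(125,255,255))):
    c=blobs(d,lo,hi)[0]; print(c.reshape(-1,2).mean(0),plane(d,[c.reshape(-1,2).mean(0)],.075))
E
```

```text
[[0.491, -0.0081], [0.5564, -0.0141], [0.492, -0.0163], [0.4902, -0.027], [0.7284, -0.0495]] -5.223839728709261 [0.62779524 0.16041232] [0.00027741 0.00035948 0.00090037 0.00079572 0.00075303]
[[-0.1209, -0.1803], [-0.0552, -0.1803], [-0.1192, -0.1883], [-0.12, -0.1992], [0.1193, -0.1999]]
[304.71428571  63.40816327] [[0.68060603 0.04650273 0.075     ]]
[229.25165563  67.00662252] [[0.61569587 0.05612537 0.075     ]]
```

```bash
cat >> h.py <<'E'
TH=-.09117;CT=np.array([.6278,.1604])
def W(cx,cy,z): 
    c,s=np.cos(TH),np.sin(TH);return [CT[0]+c*cx-s*cy,CT[1]+s*cx+c*cy,z]
def C(p):
    c,s=np.cos(TH),np.sin(TH);v=np.array(p[:2])-CT;return np.array([c*v[0]+s*v[1],-s*v[0]+c*v[1]])
WY=np.pi/2+TH
E
python3 - <<'E'
from h import *
need(W(-.09,-.27,.23),WY);print(C([.6816,.0475]))
E
```

```text
t 5.7 pos [ 0.4306 -0.3043  0.0998] rpy [-3.1411e+00 -1.3000e-03  1.2943e+00] need [ 0.5477  0.0603 -0.3249] [-0.0002 -0.0009 -0.118 ] open 0.0317 F [-0.   0.4 -1.1]
[ 0.0638554  -0.10753296]
```

Request:
apply_moves --steps '[[[0,0,-0.06,0,0,0,0],[0,0,-0.12,0,0,0,0],[0,0,-0.12,0,0,0,0],[0,0,0,0,0,0,0]]]'

```text
t: 6.1
tool_pos: [0.4296, -0.3046, 0.2225]
eef_rot: [-3.137, -0.001, 1.293]
contact_force: [0.4, 0.0, -1.2]
opening: 0.0318
```

```bash
python3 - <<'E'
from h import *
need(W(-.09,-.27,.23),WY)
E
```

```text
t 6.1 pos [ 0.4296 -0.3046  0.2225] rpy [-3.1367e+00 -8.0000e-04  1.2931e+00] need [ 0.5489  0.0618 -0.0187] [-0.0031 -0.0008 -0.1188] open 0.0318 F [ 0.4  0.  -1.2]
```

Request:
apply_moves --steps '[[[0.11,0.022,-0.004,-0.001,0,-0.03,0],[0.11,0.022,-0.004,-0.001,0,-0.03,0],[0.11,0.012,-0.004,0,0,-0.03,0],[0.1,0,-0.004,0,0,-0.03,0],[0,0,0,0,0,0,0]]]'

```text
t: 6.6
tool_pos: [0.4886, -0.1369, 0.2299]
eef_rot: [3.139, -0.001, 1.486]
contact_force: [-0.2, -0.8, -0.8]
opening: 0.0318
```

```bash
python3 - <<'E'
from h import *
need(W(-.09,-.262,.201),WY);d=cam("wrist");save(d,"w4")
E
```

```text
t 6.6 pos [ 0.4886 -0.1369  0.2299] rpy [ 3.1394e+00 -9.0000e-04  1.4858e+00] need [0.1165 0.0545 0.0724] [ 0.0014 -0.0006  0.004 ] open 0.0318 F [-0.2 -0.8 -0.8]
```

View pics/w4.png

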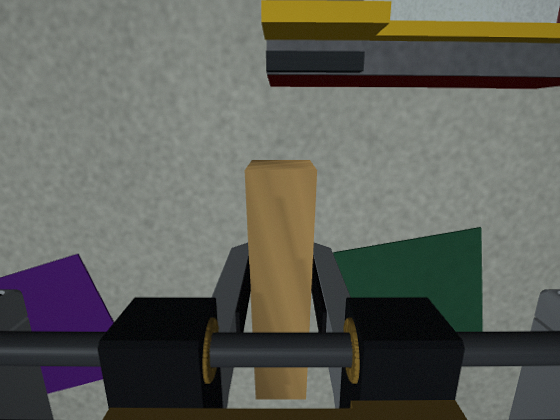

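Request:
apply_moves --steps '[[[0.04,0.05,0.03,0.001,0,0.004,0],[0.04,0,0.035,0,0,0,0],[0,0,0,0,0,0,0]]]'

```text
t: 6.95
tool_pos: [0.5111, -0.1104, 0.2031]
eef_rot: [3.14, 0.0, 1.473]
contact_force: [0.3, 0.9, -1.7]
opening: 0.0318
```

```bash
python3 - <<'E'
from h import *
need(W(-.09,-.262,.201),WY)
E
```

```text
t 6.95 pos [ 0.5111 -0.1104  0.2031] rpy [3.1402e+00 1.0000e-04 1.4730e+00] need [0.0457 0.0036 0.0051] [ 0.0009  0.0001 -0.0042] open 0.0318 F [ 0.3  0.9 -1.7]
```

Request:
apply_moves --steps '[[[0.05,0.004,0.003,0.001,0,-0.004,0],[0.05,0,0.002,0,0,0,0],[0.03,0,0,0,0,0,0],[0.03,0,0,0,0,0,0],[0.03,0,0,0,0,0,0]]]'

```text
t: 7.45
tool_pos: [0.5184, -0.0427, 0.2016]
eef_rot: [-3.141, 0.005, 1.467]
contact_force: [-0.1, -5.4, -3.8]
opening: 0.0316
```

```bash
python3 - <<'E'
from h import *
need(W(-.09,-.087,.201),WY);print(C(read_state()["tool_pos"]))
E
```

```text
t 7.45 pos [ 0.5184 -0.0427  0.2016] rpy [-3.1406  0.0053  1.4675] need [ 3.13e-01 -2.80e-03 -2.00e-04] [-0.0006  0.0033 -0.0078] open 0.0316 F [-0.1 -5.4 -3.8]
[-0.0904072  -0.21220596]
```

Request:
apply_moves --steps '[[[0.05,-0.002,0,0,0.002,-0.006,0],[0.05,0,0,0,0,0,0],[0.05,0,0,0,0,0,0],[0.05,0,0,0,0,0,0],[0,0,0,0,0,0,0]]]'

```text
t: 7.95
tool_pos: [0.5246, 0.0315, 0.2021]
eef_rot: [-3.14, 0.008, 1.469]
contact_force: [0.2, -6.0, -1.3]
opening: 0.0316
```

```bash
python3 - <<'E'
from h import *
need(W(-.09,-.087,.201),WY);print(C(read_state()["tool_pos"]));d=cam("wrist");save(d,"w5")
E
```

```text
t 7.95 pos [0.5246 0.0315 0.2021] rpy [-3.1402  0.0082  1.4688] need [0.127  0.0011 0.0016] [-0.0009  0.0052 -0.0069] open 0.0316 F [ 0.2 -6.  -1.3]
[-0.09098886 -0.13778242]
```

View pics/w5.png

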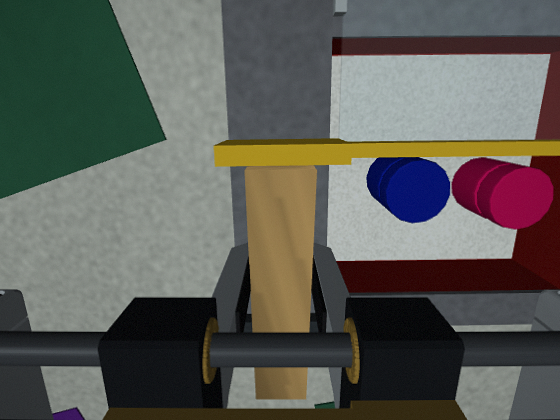

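Request:
apply_moves --steps '[[[0.05,0.001,0.001,0,0.003,-0.006,0],[0.05,0,0,0,0,0,0],[0.04,0,0,0,0,0,0],[0,0,0,0,0,0,0]]]'

```text
t: 8.4
tool_pos: [0.529, 0.0766, 0.2019]
eef_rot: [-3.138, 0.009, 1.468]
contact_force: [-2.6, -6.6, -0.1]
opening: 0.032
```

```bash
python3 - <<'E'
from h import *
need(W(-.09,-.087,.201),WY);print(C(read_state()["tool_pos"]));d=cam("wrist");save(d,"w6")
d=cam("scene");save(d,"s6",(150,180,420,420),2.4);d=cam("top");save(d,"t6",(180,70,290,210),4)
E
```

```text
t 8.4 pos [0.529  0.0766 0.2019] rpy [-3.1376  0.009   1.468 ] need [0.0137 0.0017 0.002 ] [-0.0026  0.0057 -0.0074] open 0.032 F [-2.6 -6.6 -0.1]
[-0.09073339 -0.09247221]
```

View pics/w6.png

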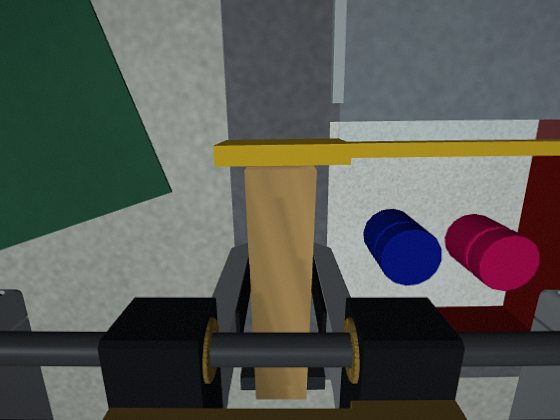

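View pics/s6.png

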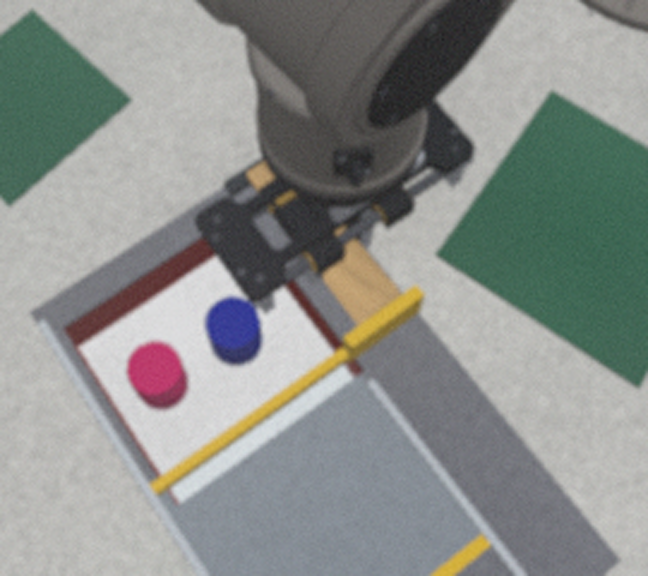

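View pics/t6.png

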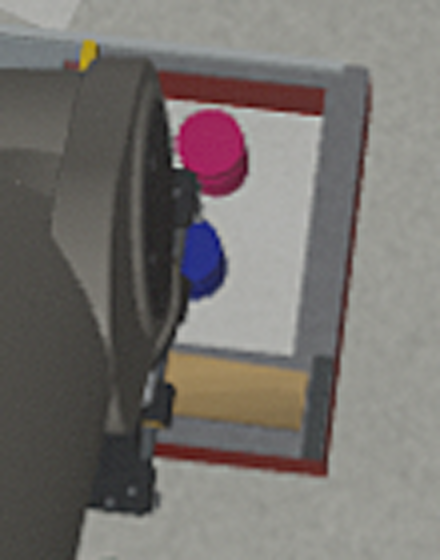

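Request:
apply_moves --steps '[[[0.03,0.002,0.001,0,0.003,-0.006,0],[0.025,0,0,0,0.002,0,0],[0,0,0,0,0,0,0]]]'

```text
t: 8.85
tool_pos: [0.5306, 0.0882, 0.2014]
eef_rot: [-3.135, 0.005, 1.469]
contact_force: [-1.8, -6.9, -0.1]
opening: 0.0314
```

```bash
python3 - <<'E'
from h import *
need(W(-.09,-.08,.185),WY);print(C(read_state()["tool_pos"]));d=cam("wrist");save(d,"w7",(200,130,360,420),2)
d=cam("top");save(d,"t7",(180,70,290,210),4);print(proj(d,[W(-.09,-.188,.095),W(-.106,-.182,.115),W(-.074,-.182,.115)])*4-np.array([720,280]))
E
```

```text
t 8.85 pos [0.5306 0.0882 0.2014] rpy [-3.1348  0.0052  1.4685] need [0.0021 0.0009 0.0409] [-0.0043  0.0033 -0.0071] open 0.0314 F [-1.8 -6.9 -0.1]
[-0.0902543  -0.08076574]
[[301.34020948 400.97094608]
 [286.0783236  421.54747687]
 [292.99315566 366.60141706]]
```

View pics/t7.png

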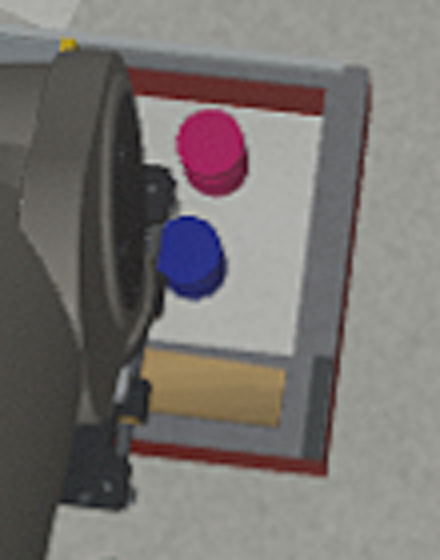

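View pics/w7.png

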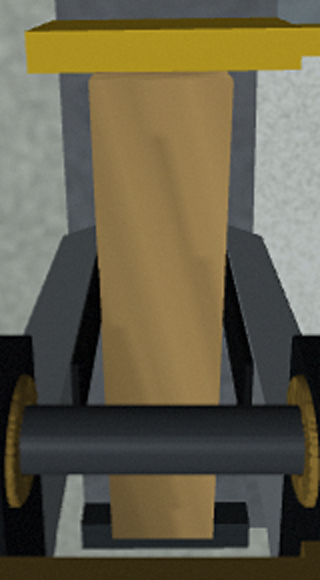

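Request:
apply_moves --steps '[[[0.003,0,0.015,-0.002,0.002,-0.004,0],[0.002,0,0.015,0,0,0,0],[0,0,0.005,0,0,0,0],[0,0,0,0,0,0,0]]]'

```text
t: 9.35
tool_pos: [0.5309, 0.0783, 0.1884]
eef_rot: [-3.14, 0.005, 1.465]
contact_force: [-3.8, -5.5, 1.3]
opening: 0.0315
```

```bash
python3 - <<'E'
from h import *
need(W(-.09,-.08,.185),WY);print(C(read_state()["tool_pos"]));
E
```

```text
t 9.35 pos [0.5309 0.0783 0.1884] rpy [-3.1398  0.0053  1.4651] need [ 0.0265 -0.0027  0.0082] [-0.0012  0.0033 -0.0093] open 0.0315 F [-3.8 -5.5  1.3]
[-0.0890624 -0.0906006]
```

```bash
python3 - <<'E'
from h import *
d=cam("wrist");save(d,"w8",(200,130,360,420),2)
d=cam("top");save(d,"t8",(180,130,290,210),6)
E
```

```text
(no output)
```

View pics/t8.png

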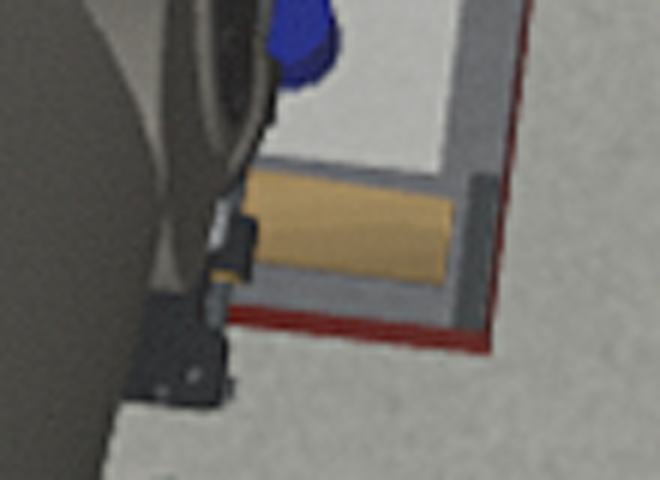

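View pics/w8.png

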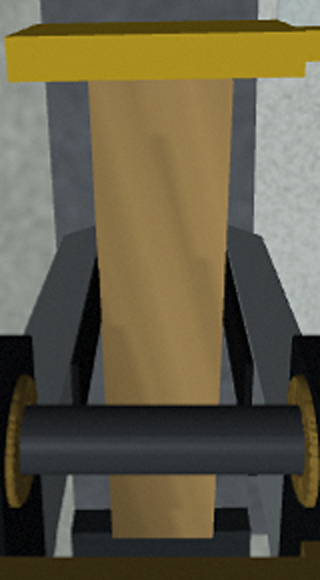

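Request:
apply_moves --steps '[[[0.01,-0.002,0.008,0,0,-0.003,0],[0.006,0,0.006,0,0,0,0],[0.003,0,0.003,0,0,0,0]]]'

```text
t: 9.75
tool_pos: [0.5308, 0.079, 0.1842]
eef_rot: [-3.139, 0.005, 1.463]
contact_force: [-13.0, 6.4, 30.4]
opening: 0.0316
```

```bash
python3 - <<'E'
from h import *
need(W(-.09,-.08,.185),WY);print(C(read_state()["tool_pos"]));
E
```

```text
t 9.75 pos [0.5308 0.079  0.1842] rpy [-3.1393  0.0045  1.4631] need [ 0.0248 -0.0024 -0.0022] [-0.0015  0.0029 -0.0105] open 0.0316 F [-13.    6.4  30.4]
[-0.08922351 -0.08992096]
```

Request:
apply_moves --steps '[[[0,0,-0.003,0,0,0,0],[0,0,0,0,0,0,0.45],[0,0,0,0,0,0,0.45],[0,0,0,0,0,0,0.45]]]'

```text
t: 10.15
tool_pos: [0.5313, 0.0733, 0.1867]
eef_rot: [-3.142, 0.004, 1.458]
contact_force: [0.0, 0.3, 0.0]
opening: 0.0419
```

```bash
python3 - <<'E'
from h import *
need(W(-.09,-.08,.185),WY);print(C(read_state()["tool_pos"]));
d=cam("wrist");save(d,"w9")
E
```

```text
t 10.15 pos [0.5313 0.0733 0.1867] rpy [-3.1415  0.0037  1.4575] need [ 0.0387 -0.0055  0.0041] [-0.0001  0.0024 -0.0141] open 0.0419 F [0.  0.3 0. ]
[-0.08814834 -0.09551401]
```

View pics/w9.png

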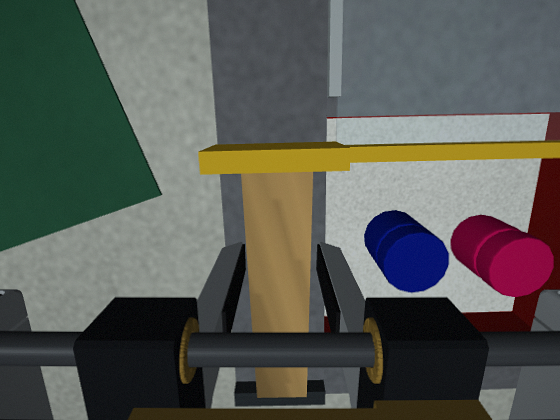

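Request:
apply_moves --steps '[[[0,0,0,0,0,0,0.5],[0,0,-0.04,0,0,0,0.5],[0,0,-0.1,0,0,0,0.5],[0,0,-0.12,0,0,0,0.6],[0,0,0,0,0,0,0.6]]]'

```text
t: 10.7
tool_pos: [0.5311, 0.0733, 0.2931]
eef_rot: [-3.139, 0.006, 1.457]
contact_force: [0.7, -0.2, -0.8]
opening: 0.0561
```

```bash
python3 - <<'E'
from h import *
need(W(-.09,-.08,.285),WY);print(C(read_state()["tool_pos"]));
d=cam("wrist");save(d,"w10")
for lo,hi in (((160,120,60),(178,255,255)),((108,120,40),(125,255,255))):
    c=blobs(d,lo,hi)[0]; e=cv2.minEnclosingCircle(c);print(e,c.reshape(-1,2).mean(0))
E
```

```text
t 10.7 pos [0.5311 0.0733 0.2931] rpy [-3.1391  0.0062  1.4574] need [ 0.0388 -0.005   0.0199] [-0.0016  0.0039 -0.0142] open 0.0561 F [ 0.7 -0.2 -0.8]
[-0.08834215 -0.09549934]
((434.0, 210.5), 31.988378524780273) [434.57594937 211.05696203]
((366.7083435058594, 207.67361450195312), 27.881980895996094) [366.91549296 208.13380282]
```

View pics/w10.png

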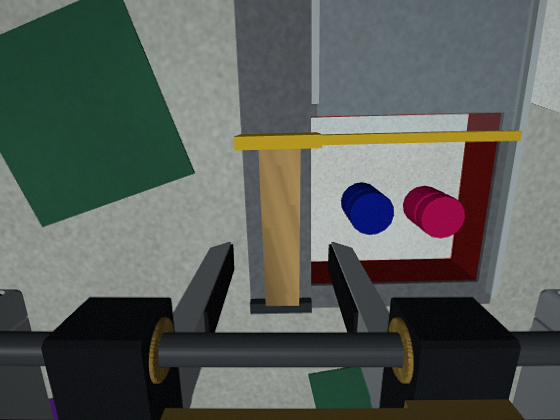

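```bash
python3 - <<'E'
import cv2
im=cv2.imread("pics/w10.png")[160:260,320:490]
cv2.imwrite("pics/w10c.png",cv2.resize(im,None,fx=4.5,fy=4.5,interpolation=cv2.INTER_CUBIC))
E
```

```text
(no output)
```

View pics/w10c.png

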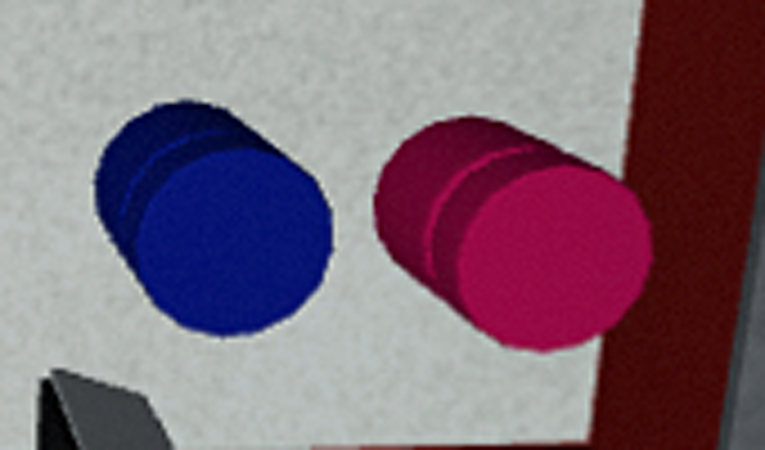

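Request:
apply_moves --steps '[[[-0.02,0.11,0.01,0,0,0,0.7],[-0.02,0.11,0.01,0,0,0,0.7],[-0.01,0.11,0,0,0,0,0.7],[0,0.06,0,0,0,0,0.7],[0,0,0,0,0,0.09,0.7]]]'

```text
t: 11.25
tool_pos: [0.6864, 0.0372, 0.2764]
eef_rot: [-3.133, 0.006, 1.323]
contact_force: [-1.0, -0.2, -1.0]
opening: 0.0659
```

Request:
apply_moves --steps '[[[0,0,0,0,0,0.095,0.7],[0,0,0,0,0,0.095,0.7],[0,0,0,0,0,0.095,0.7],[0,0,0,0,0,0.095,0.7],[0,0,0,0,0,0.095,0.7]]]'

```text
t: 11.75
tool_pos: [0.6858, 0.0361, 0.2684]
eef_rot: [-3.137, 0.018, 0.568]
contact_force: [0.0, -0.3, 0.6]
opening: 0.0657
```

```bash
python3 - <<'E'
from h import *
need([.682,.047,.28],TH);print(read_state()["qpos"])
E
```

```text
t 11.75 pos [0.6858 0.0361 0.2684] rpy [-3.137   0.0184  0.5676] need [ 0.006  -0.0282 -0.0291] [0.001  0.0122 0.4193] open 0.0657 F [ 0.  -0.3  0.6]
[-0.69741944  0.61294948  0.82558637  1.63015109 -0.47816249  1.13335316
 -0.75103067]
```

Request:
apply_moves --steps '[[[0,0,-0.005,0,0.003,0.095,0.7],[0,0,-0.005,0,0.003,0.095,0.7],[0,0,-0.005,0,0.003,0.095,0.7],[0,0,-0.005,0,0.003,0.095,0.7],[0,0,0,0,0,0.03,0.7]]]'

```text
t: 12.25
tool_pos: [0.6843, 0.0367, 0.2696]
eef_rot: [3.137, 0.006, -0.085]
contact_force: [0.0, 0.1, 0.3]
opening: 0.0663
```

```bash
python3 - <<'E'
from h import *
need([.682,.047,.28],TH);
d=cam("wrist");save(d,"w11");M=d["M"].copy()
T=np.eye(4);T[:3,:3]=R.from_euler('xyz',[-3.1391,.0062,1.4574]).as_matrix();T[:3,3]=[.5311,.0733,.2931]
d["M"]=T@d["tool_from_camera"];p=plane(d,[[443.3,217.3]],.082)[0];print(p,C(p))
d["M"]=M
for lo,hi in (((160,120,60),(178,255,255)),):
    c=blobs(d,lo,hi)[0]; e=cv2.minEnclosingCircle(c);m=c.reshape(-1,2).mean(0);print(e,m,plane(d,[m],.07))
E
```

```text
t 12.25 pos [0.6843 0.0367 0.2696] rpy [ 3.1374  0.0065 -0.0853] need [-0.0082 -0.0252 -0.0261] [0.0027 0.0041 0.0037] open 0.0663 F [0.  0.1 0.3]
[0.67892476 0.04531119 0.082     ] [ 0.06139055 -0.10995624]
((271.728271484375, 211.0869598388672), 28.046157836914062) [271.64556962 210.64556962] [[0.68361794 0.045615   0.07      ]]
```

View pics/w11.png

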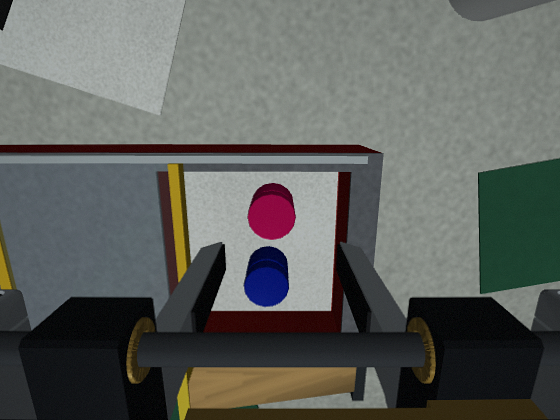

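```bash
python3 - <<'E'
from h import *
d=cam("wrist");p=plane(d,[[272,215.5],[248.2,215.5],[296,215.5],[272,239.3]],.082);print(p,C(p[0]))
p=p[0];need([p[0],p[1],.2],TH)
E
```

```text
[[0.68257439 0.04522821 0.082     ]
 [0.68433832 0.06551267 0.082     ]
 [0.680794   0.02476355 0.082     ]
 [0.66092624 0.04724201 0.082     ]] [ 0.06503258 -0.10970661]
t 12.35 pos [0.6843 0.0367 0.2694] rpy [ 3.1371  0.007  -0.0801] need [-0.0047 -0.0216  0.1734] [0.0029 0.0045 0.0071] open 0.0658 F [ 0.7 -0.1  0.3]
```

Request:
apply_moves --steps '[[[-0.006,-0.023,0.06,0.002,0.004,0.006,0.7],[0,0,0.1,0,0,0,0.7],[0,0,0,0,0,0,0.7]]]'

```text
t: 12.65
tool_pos: [0.6822, 0.0462, 0.2024]
eef_rot: [3.14, 0.001, -0.083]
contact_force: [-1.4, 0.1, 0.3]
opening: 0.0656
```

```bash
python3 - <<'E'
from h import *
need([.682,.0455,.141],TH)
E
```

```text
t 12.65 pos [0.6822 0.0462 0.2024] rpy [ 3.1399e+00  1.0000e-03 -8.3000e-02] need [-0.0003  0.0015  0.1535] [0.0011 0.0006 0.0052] open 0.0656 F [-1.4  0.1  0.3]
```

Request:
apply_moves --steps '[[[0,0.001,0.06,0.001,0,0.005,0.7],[0,0,0.06,0,0,0,0.7],[0,0,0.03,0,0,0,0.7],[0,0,0,0,0,0,0.7]]]'

```text
t: 13.05
tool_pos: [0.6836, 0.0449, 0.1443]
eef_rot: [3.142, -0.001, -0.086]
contact_force: [0.8, 1.4, -0.0]
opening: 0.0656
```

```bash
python3 - <<'E'
from h import *
need([.682,.0455,.141],TH);d=cam("wrist");save(d,"w12")
E
```

```text
t 13.05 pos [0.6836 0.0449 0.1443] rpy [ 3.1415e+00 -6.0000e-04 -8.6000e-02] need [-0.0042 -0.0013  0.0083] [ 0.0001 -0.0004  0.0033] open 0.0656 F [ 0.8  1.4 -0. ]
```

View pics/w12.png

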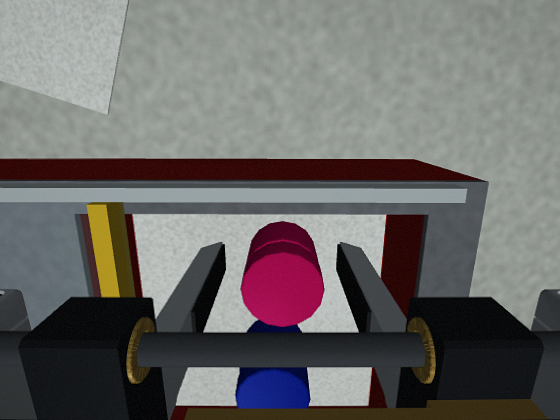

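Request:
apply_moves --steps '[[[-0.003,0,0.008,0,0,0,0.7],[0,0,0,0,0,0,0],[0,0,0,0,0,0,0],[0,0,0,0,0,0,0],[0,0,0,0,0,0,0]]]'

```text
t: 13.6
tool_pos: [0.6844, 0.0447, 0.1463]
eef_rot: [-3.14, -0.006, -0.085]
contact_force: [-0.6, 0.5, -1.4]
opening: 0.0413
```

Request:
apply_moves --steps '[[[0,0,0,0,0,0,0],[0,0,0,0,0,0,0]]]'

```text
t: 13.8
tool_pos: [0.6844, 0.0448, 0.1464]
eef_rot: [-3.14, -0.006, -0.085]
contact_force: [0.1, -0.2, -1.5]
opening: 0.0412
```

```bash
python3 - <<'E'
from h import *
need([.682,.0455,.141],TH)
E
```

```text
t 13.8 pos [0.6844 0.0448 0.1464] rpy [-3.14   -0.0063 -0.0851] need [-0.0061 -0.0012  0.0135] [-0.001  -0.004   0.0039] open 0.0412 F [ 0.1 -0.2 -1.5]
```

Request:
apply_moves --steps '[[[0,0,-0.03,0,0,0,0],[0,0,-0.06,0,0,0,0],[0,0,-0.08,0,0,0,0],[0,0,-0.08,0,0,0,0],[0,0,-0.04,0,0,0,0]]]'

```text
t: 14.3
tool_pos: [0.6825, 0.0442, 0.2665]
eef_rot: [3.141, -0.002, -0.086]
contact_force: [0.2, -0.3, -0.2]
opening: 0.042
```

```bash
python3 - <<'E'
from h import *
need([.6197,-.2617,.25],TH);d=cam("wrist");save(d,"w13")
E
```

```text
t 14.3 pos [0.6825 0.0442 0.2665] rpy [ 3.1411e+00 -2.1000e-03 -8.6300e-02] need [-0.0905  0.7753  0.0415] [ 0.0003 -0.0014  0.0031] open 0.042 F [ 0.2 -0.3 -0.2]
```

View pics/w13.png

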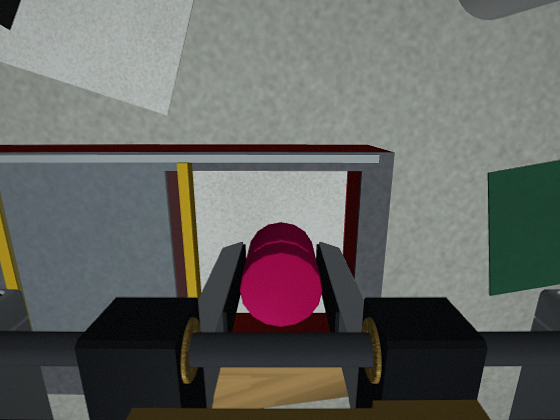

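Request:
apply_moves --steps '[[[-0.005,0.05,0,0,0,0,0],[-0.012,0.09,0,0,0,0,0],[-0.012,0.09,0,0,0,0,0],[-0.012,0.09,0,0,0,0,0],[-0.012,0.09,0,0,0,0,0]]]'

```text
t: 14.85
tool_pos: [0.6468, -0.1181, 0.2648]
eef_rot: [-3.14, -0.002, -0.076]
contact_force: [0.1, -0.0, -0.9]
opening: 0.0415
```

Request:
apply_moves --steps '[[[-0.01,0.09,0,0,0,0,0],[-0.01,0.09,0,0,0,0,0],[-0.01,0.09,0,0,0,0,0],[-0.005,0.05,0,0,0,0,0],[0,0,0,0,0,0,0]]]'

```text
t: 15.35
tool_pos: [0.6149, -0.2582, 0.2607]
eef_rot: [-3.142, 0.004, -0.086]
contact_force: [0.4, 0.1, -1.0]
opening: 0.0418
```

```bash
python3 - <<'E'
from h import *
need([.6197,-.2617,.135],TH)
E
```

```text
t 15.35 pos [ 0.6149 -0.2582  0.2607] rpy [-3.1415  0.0038 -0.0858] need [0.0139 0.0076 0.3141] [-0.      0.0024  0.0034] open 0.0418 F [ 0.4  0.1 -1. ]
```

Request:
apply_moves --steps '[[[0.012,0.007,0.05,0,0.002,0,0],[0,0,0.09,0,0,0,0],[0,0,0.09,0,0,0,0],[0,0,0.05,0,0,0,0],[0,0,0,0,0,0,0]]]'

```text
t: 15.85
tool_pos: [0.6173, -0.2612, 0.142]
eef_rot: [-3.14, 0.003, -0.087]
contact_force: [-0.3, -0.0, -1.2]
opening: 0.0418
```

```bash
python3 - <<'E'
from h import *
need([.6197,-.2617,.1184],TH);d=cam("wrist");save(d,"w14");d=cam("scene");save(d,"s14",(80,100,330,290),3)
E
```

```text
t 15.85 pos [ 0.6173 -0.2612  0.142 ] rpy [-3.1401e+00  3.0000e-03 -8.7300e-02] need [0.0063 0.0007 0.0591] [-0.0009  0.0019  0.0024] open 0.0418 F [-0.3 -0.  -1.2]
```

View pics/w14.png

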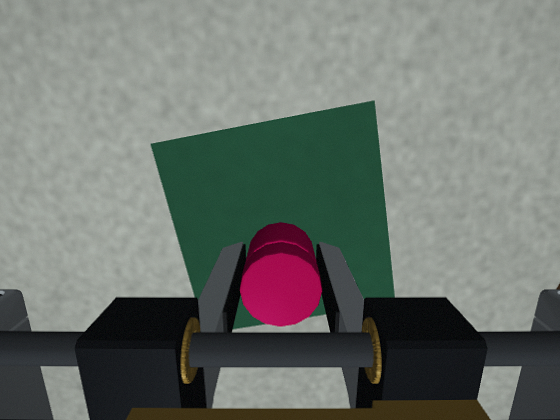

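View pics/s14.png

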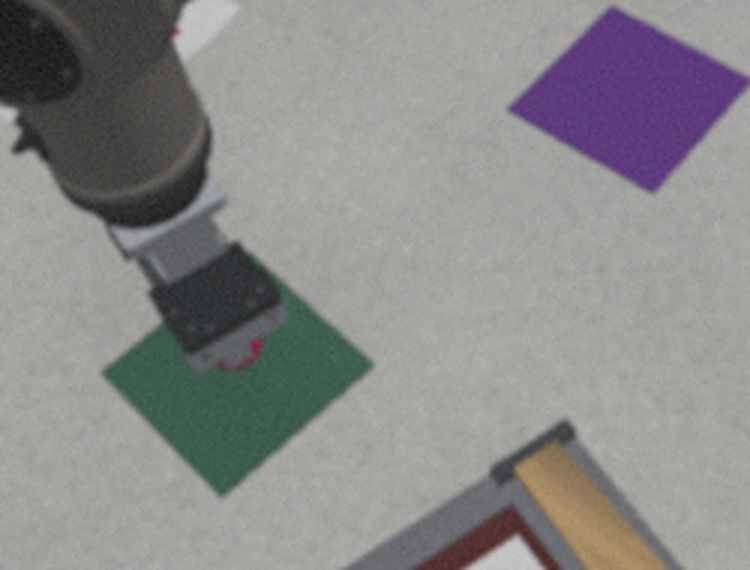

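Request:
apply_moves --steps '[[[0.005,0,0.025,0,0.002,0,0],[0,0,0.02,0,0,0,0],[0,0,0.005,0,0,0,0],[0,0,0,0,0,0,0]]]'

```text
t: 16.35
tool_pos: [0.6221, -0.2623, 0.1267]
eef_rot: [3.142, -0.008, -0.086]
contact_force: [0.5, -0.5, -1.5]
opening: 0.0416
```

```bash
python3 - <<'E'
from h import *
need([.6197,-.2617,.1184],TH)
E
```

```text
t 16.35 pos [ 0.6221 -0.2623  0.1267] rpy [ 3.1416 -0.0081 -0.0864] need [-0.0063 -0.0009  0.0207] [-0.     -0.0052  0.003 ] open 0.0416 F [ 0.5 -0.5 -1.5]
```

Request:
apply_moves --steps '[[[0,0,0.012,0,-0.003,0,0],[0,0,0.004,0,0,0,0],[0,0,0,0,0,0,0]]]'

```text
t: 16.65
tool_pos: [0.6224, -0.2624, 0.1205]
eef_rot: [3.141, -0.004, -0.086]
contact_force: [0.2, -0.2, -1.1]
opening: 0.0416
```

```bash
python3 - <<'E'
from h import *
need([.6197,-.2617,.1184],TH)
E
```

```text
t 16.65 pos [ 0.6224 -0.2624  0.1205] rpy [ 3.1415 -0.0039 -0.0863] need [-0.007  -0.0011  0.0052] [ 0.0001 -0.0025  0.0031] open 0.0416 F [ 0.2 -0.2 -1.1]
```

Request:
apply_moves --steps '[[[0,0,0.003,0,-0.001,0,0],[0,0,0.002,0,0,0,0]]]'

```text
t: 16.85
tool_pos: [0.6225, -0.2625, 0.1186]
eef_rot: [3.141, -0.002, -0.086]
contact_force: [0.3, -0.6, -1.1]
opening: 0.0416
```

Request:
apply_moves --steps '[[[0,0,0.002,0,0,0,0]]]'

```text
t: 16.95
tool_pos: [0.6225, -0.2626, 0.1181]
eef_rot: [3.142, -0.003, -0.086]
contact_force: [-5.5, 2.7, 16.3]
opening: 0.0417
```

```bash
python3 - <<'E'
from h import *
need([.6197,-.2617,.1184],TH)
E
```

```text
t 16.95 pos [ 0.6225 -0.2626  0.1181] rpy [ 3.1415e+00 -2.6000e-03 -8.6400e-02] need [-0.0072 -0.0015 -0.0009] [ 0.0001 -0.0016  0.003 ] open 0.0417 F [-5.5  2.7 16.3]
```

Contact at the expected height; relax slightly and release.

Request:
apply_moves --steps '[[[0,0,-0.001,0,0,0,0],[0,0,0,0,0,0,0.6],[0,0,0,0,0,0,0.7],[0,0,0,0,0,0,0.8],[0,0,0,0,0,0,0.8]]]'

```text
t: 17.45
tool_pos: [0.6228, -0.2627, 0.1188]
eef_rot: [3.141, -0.003, -0.086]
contact_force: [0.5, 0.1, -0.1]
opening: 0.0702
```

Request:
apply_moves --steps '[[[0,0,-0.02,0,0,0,0.8],[0,0,-0.05,0,0,0,0.8],[0,0,-0.1,0,0,0,0.8],[0,0,-0.12,0,0,0,0.8],[0,0,-0.12,0,0,0,0.8]]]'

```text
t: 17.95
tool_pos: [0.6199, -0.2621, 0.2869]
eef_rot: [-3.141, 0.006, -0.088]
contact_force: [1.4, 0.2, -0.2]
opening: 0.0751
```

Request:
apply_moves --steps '[[[-0.12,0,0,0,0,0,0.8],[-0.12,0,0,0,0,0,0.8],[-0.08,0,0,0,0,0,0.8],[0,0,0,0,0,0,0.8]]]'

```text
t: 18.35
tool_pos: [0.4903, -0.2544, 0.2994]
eef_rot: [3.141, -0.01, -0.089]
contact_force: [1.6, -0.5, 0.1]
opening: 0.0751
```

```bash
python3 - <<'E'
from h import *
need([.6197,-.2617,.1184],TH)
d=cam("wrist");save(d,"w15");d=cam("scene");save(d,"s15",(80,130,420,420),2);d=cam("top");save(d,"t15",(90,50,420,270),2.4)
E
```

```text
t 18.35 pos [ 0.4903 -0.2544  0.2994] rpy [ 3.1415 -0.01   -0.0894] need [ 0.3193 -0.0108  0.4556] [ 0.0001 -0.0063  0.0011] open 0.0751 F [ 1.6 -0.5  0.1]
```

View pics/s15.png

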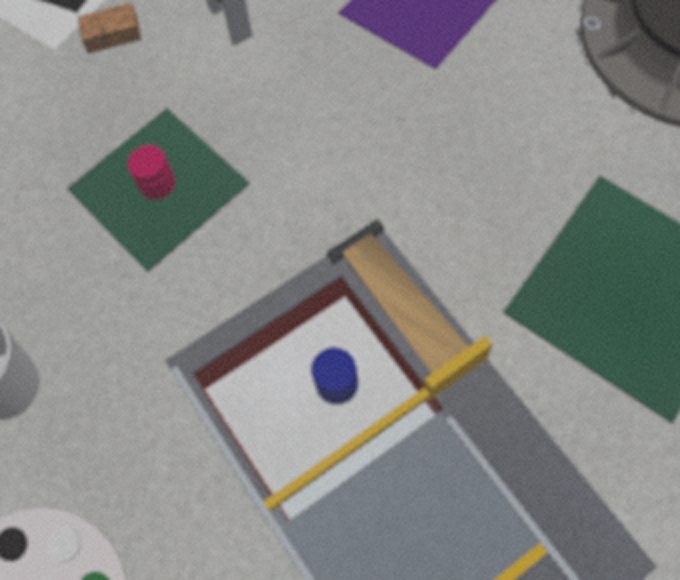

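View pics/w15.png

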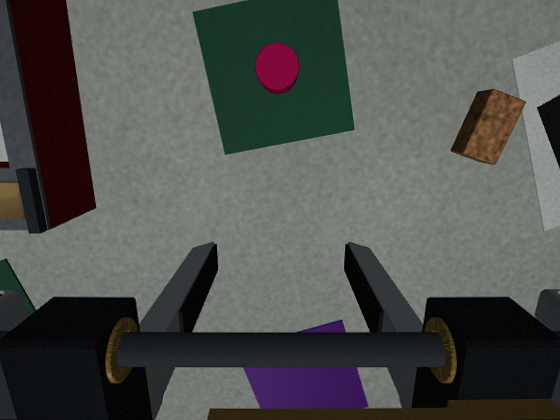

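View pics/t15.png

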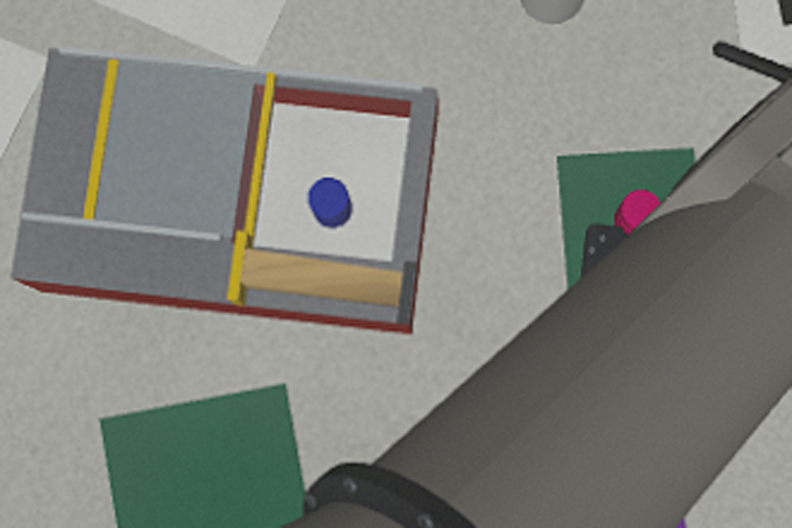

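All good: the jar stands upright at the mat's centre (scene crop 150,170), and the wedge lies between strip and tab, holding the hatch open.

```bash
python3 -c "
from cell import job_done,read_state
s=read_state();print(abs(s['dq']).max());print(job_done())"
```

```text
0.03203218099865456
the job is handed in; nothing more can be done
None
```

I handed the job in at about 18.5 s of the 61 s allowed. The hatch is propped open by the wedge alone, and the magenta jar stands on the smaller green mat.

- **Hatch:** I gripped the wedge across its sides and pushed the tab with its thick end until the tail was past the stop strip. I then lowered it onto the ledge and let go.
- **Jar:** I lifted the magenta jar out and set it down near the middle of the mat, about 3 mm off centre by the tool position at release. I then backed the gripper away.

**Last checks:** The final pictures show the wedge seated between strip and tab. The hatch is open, the blue jar is still in the chest, and the magenta jar is upright on the mat with the robot clear of everything.

**Less clean moments:**
- The wedge slipped about 2–3 mm in the grip while pushing.
- The spring pushed the arm back about 10 mm as I lowered the wedge, but the tail stayed inside the strip.
- Brief contact forces were about 34 N when seating the wedge (measured at the wrist, through the wedge) and about 17 N when the jar touched down.

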